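# Push the peg bin home, bring the mint-lidded jar to the front and hold the carousel

### The arm

A 6-joint arm with a two-finger parallel gripper is mounted at the origin on the work surface. World frame = base frame: x ahead of the robot, y to its left, z up, the work surface at z = 0. Lengths are in m, angles in rad, forces in N, time in s.
With the tool pointing down it reaches from about 0.3 to 1 m from the base axis. Payload 5.1 kg.
Tool frame: the origin (TCP) lies at the very end of the fingers, on their centre line; the grasp point (between the pads) lies 19 mm behind it (bot.grasp_offset is the distance from the TCP to the grasp point, in m); y points along the fingers, x is the direction in which the jaws open and shut, and the axes are right-handed (so a half turn about y gives the same grasp; the last joint's range is limited). The gripper opens to 95 mm and grips with 3 to 60 N. Pads are 20 mm wide; open, the fingers measure 119 mm over their backs; the gripper's body (75 mm by 180 mm) begins 59 mm behind the grasp point.
Start: joints at [-1.271, 0.124, 1.65, -0, 1.367, -0.083], TCP at [0.243, -0.603, 0.215] pointing down, gripper open.
Joint ranges: [-2.61, 2.61], [-1.02, 2.33], [0.03, 2.71], [-1.35, 4.49], [0.32, 2.68], [-2.91, 2.91]. Speed limits (rad/s): [2.57, 2.57, 3.14, 3.14, 3.14, 3.14].

### API

Orientations are given as a unit quaternion [x, y, z, w].
In Python, from workcell import bot, get_image, ticket gives the robot as it stands.
- The arm moves only by the tool arm_command, never from a script. Its argument "commands" is a list of rows, each an object with "jaw": the gripper's target within -1 to 1 (shut at 1, half-way at 0, fully open at -1); "xyz": the shift along the tool's x, y, z in m, a list of three; "delta_rot": the turn, a rotation vector about the tool's x, y, z in degrees, a list of three. A call has exactly 5 rows; each row is the pose to reach, as a shift and turn from the pose measured when the call began, along the tool's axes at that moment; what a row does not reach only later rows make up. A row lasts 1/8 s, in which the tool goes at most 62.5 mm and 10.7 degrees, less where a joint would pass 70% of its speed; a pose out of reach is approached as far as the arm can. A call with a gripper value outside its range is refused whole. The fingers move at their own pace and stop on an object; the grip force is fixed at half the most. Time passes only in rows, so rows that repeat a pose let the fingers close, or fill a call up. It gives the time, the measured TCP pose, the force and the opening at its end, in the units of the state.
- bot.sense(): the state, without advancing time (a new reading comes with each control period).
- get_image(name): name is "scene" or "top"; returns a dict with "image" (420x560x3 uint8, blue, green, red), "depth" (420x560 float32, m along the optical axis (not along the pixel's ray), 0 where there is no reading), "fx", "fy", "cx", "cy" (pixels), "pose" (4x4, takes a point from camera to world coordinates). Camera axes: x right, y down, z forward; pixel columns grow to the right and rows downward; lengths in m; the calibration is good to about 2 mm. A picture is of the moment at which its call begins.
- ticket.close_job(): hands the job in, once; it reports no verdict.
The state is a dict: "clock": time; "joints": joint angles; "dq": joint speeds; "joint_torque": joint torques, N m; "tool_pos": TCP position; "eef_rot": TCP orientation; "force": force on the tool from outside, world axes, zero at the start; "torque": the same for the moment, N m; "gripper_width": opening from 0.0 (shut) to 1.0 (fully open).
Only numpy, scipy, OpenCV 4.12 (cv2) and the standard library are available. Lean on these libraries where they do the work, as an engineer would, in place of code of your own. Each camera call takes 0.05 s, during which the arm holds its last target. There are 200 camera calls.

### The job

On the laundry carousel the peg bin has been left pulled out past the edge, where it would catch on things: first push it back in until its back sits flush and square against the centre column. Then turn the carousel by the handle on top until the jar with the mint green lid stands squarely at the front, in the middle of the niche's open side, and finish still gripping the handle, so the carousel cannot swing while I unscrew that lid. Keep the jars standing in their wells, and leave the spray bottle, lint roller and dustpan alone.

Things in the scene. Friction and masses are not known exactly. Their poses are not given: they have to be found in the camera images.
- niche: Fixed marble-tiled niche sill: slab 400 (x) by 560 (y) by 12 mm thick, with a tiled kerb 62 mm above the work surface, 14 mm thick, along the back (+x) and both sides; the front (-x, towards the robot) is open. Origin: centre of its underside, at work-surface height, exactly on the carousel's turning axis. Front on the carousel means along this body's -x axis.
- carousel: White round turning deck, radius 135 mm, top 38 mm above the work surface, with a square column 64 by 64 mm, 100 mm tall, at its centre. Turns either way, 0.1 N m friction, stays where left. Origin: on the axis, 26 mm below the deck's top. +x points to the bin's side (column face 32 mm from the axis); at +y, -y and -x are wells 8 mm high, 83 mm across, 85 mm from the axis, a jar in each.
- handle: Grey handle fixed on top of the centre column, turning with it: a level bar 84 mm long, 14 mm thick, 18 mm high, on two uprights 26.5 mm either side of its middle, nothing else beside it. Origin: on the axis at the column's top, 138 mm above the work surface. The bar lies along its y axis (the carousel's y), so fingers close on it along x.
- handle_grip (a point): Middle of the handle bar, on the turning axis, 181 mm above the work surface; same axes as the handle.
- bin: Pale open plastic box of clothes pegs, loose on the deck: 86 (x) by 62 (y) by 80 mm high, about 0.16 kg. Origin: centre of its underside. +x points outwards (end with small grey plate); the -x end is its flat back. Starts 20 to 40 mm short of the column, a little askew. Home: back touching the column's +x face, origin 75 mm from the axis, in line within 15 mm, outer end 118 mm from the axis.
- bin_back_left (a point): Point on the bin's back face at its +y edge, 40 mm above its underside.
- bin_back_right (a point): Point on the bin's back face at its -y edge, 40 mm above its underside.
- mint_jar: The marked jar: white ceramic, 74 mm across and 92 mm high, with a mint green screw lid (68 mm across) and a mint green band; about 0.4 kg. Loose, standing in the well on the carousel's +y or -y side. Origin: centre of its underside.
- steel_jar: Same white ceramic jar with a steel lid and no band, in the well opposite the mint jar. Origin: centre of its underside.
- oak_jar: Amber glass jar of the same size with a pale wooden lid, in the well opposite the peg bin. Origin: centre of its underside.
- spray_bottle: Bystander: clear spray bottle with white trigger head, 68 mm across, 216 mm high, standing in the niche's left (+y) end, by the kerb. Origin: centre of its underside.
- lint_roller: Bystander: lint roller standing on its white base (72 mm across), paper roll, mint green handle upwards, 217 mm high, in the niche's right (-y) end, by the kerb. Origin: centre of its underside.
- dustpan: Bystander: grey plastic dustpan, 190 by 220 mm, 50 mm high, lying on the work surface beyond the niche's right (-y) side, its handle (to 225 mm from the origin) towards -x. Origin: centre of the pan's underside.

How it is judged:
By the outcome, as a careful person would: the job done as asked, in the order asked, and still so for the second after the job is handed in, while the arm keeps its last pose, push and grip.
It also fails if it takes over 51 s, if anything falls off the work surface, if the arm or the gripper's body presses on something with over 40 N, if the wrist force passes 120 N, or if a joint passes its speed limit or range.

## Working session

There is one attempt and no reset: what is moved stays moved. The work goes in short steps, Python scripts to look and compute and a tool call to move; the robot and the scene stay as the last step left them, time stands still between calls to the robot, and variables do not carry over. Pictures are saved under pics/ and viewed, about 8 in all and at most 12, crops included, and the job is handed in when it is done.

Besides the shell and the picture viewer there is one more tool, called after "Call:" as name(argument=value, ...), one argument or row to a line, values as JSON. arm_command: Moves the arm, as the interface text tells. Its arguments: {"type":"object","properties":{"commands":{"type":"array"}},"required":["commands"]}

```bash
mkdir -p pics; cat > h.py <<'E'
import numpy as np, cv2
from workcell import bot, get_image, ticket
from scipy.spatial.transform import Rotation as R
def cloud(d):
    v,u=np.mgrid[0:420,0:560]; z=d['depth']
    p=np.stack([(u-d['cx'])/d['fx']*z,(v-d['cy'])/d['fy']*z,z],-1)
    T=np.array(d['pose']); return p@T[:3,:3].T+T[:3,3]
E
python3 - <<'E'
from h import *
s=bot.sense(); print(s['clock'],s['tool_pos'],s['eef_rot'],s['gripper_width'],bot.grasp_offset)
print(R.from_quat(s['eef_rot']).as_matrix().round(3))
ims=[]
for n in('scene','top'):
    d=get_image(n); np.save('pics/'+n+'0.npy',d,allow_pickle=True); cv2.imwrite(f'pics/{n}0.png',d['image']); print(n,np.round(d['pose'],3),d['fx'])
E
```

```text
0.0 [ 0.24254859 -0.6023635   0.21341695] [-0.58553573  0.39632157 -0.39519118  0.58643077] 0.9993478234293282 0.0188
[[ 0.374 -0.001  0.928]
 [-0.928  0.002  0.374]
 [-0.002 -1.     0.   ]]
scene [[-0.203  0.781 -0.591  1.41 ]
 [ 0.979  0.169 -0.113  0.073]
 [ 0.012 -0.602 -0.799  1.206]
 [ 0.     0.     0.     1.   ]] 529.3263901064258
top [[ 0.015 -0.985  0.171  0.415]
 [-1.    -0.013  0.015 -0.084]
 [-0.012 -0.171 -0.985  1.125]
 [ 0.     0.     0.     1.   ]] 396.96205081687077
```

View pics/top0.png

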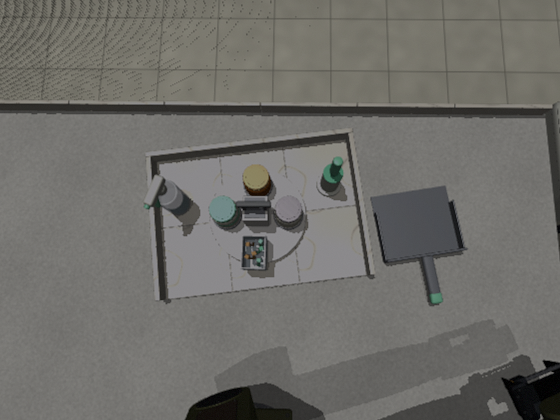

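View pics/scene0.png

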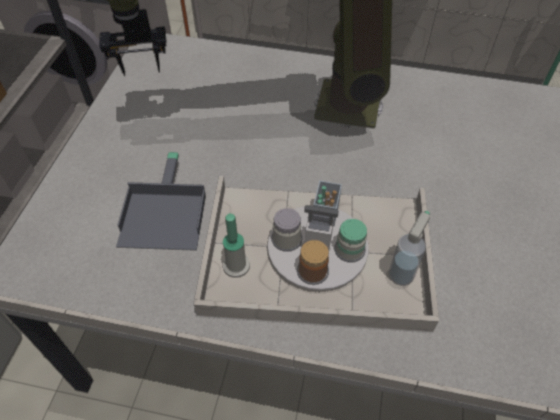

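The top view shows the bin at (255,253), in front of the column. The mint lid is at (224,211) on the +y side, the oak jar at (257,180) and the steel jar at (288,211). The handle bar runs along y at about (253,202). Turning the mint jar to the front means about +90° of turn.

```bash
cat >> h.py <<'E'
def measure(d):
    P=cloud(d); im=d['image']; hsv=cv2.cvtColor(im,cv2.COLOR_BGR2HSV); o={}
    X,Y,Z=P[...,0],P[...,1],P[...,2]; ok=d['depth']>0
    def rect(m,n):
        pts=P[m][:,:2].astype(np.float32)*1000
        if len(pts)<8: print(n,'few',len(pts)); return
        r=cv2.minAreaRect(pts); print(n,len(pts),'c',np.round(r[0],1),'size',np.round(r[1],1),'ang',round(r[2],1),'med',np.round(np.median(pts,0),1),'z',np.round(np.median(P[m][:,2])*1000,1)); return r
    return P,hsv,X,Y,Z,ok,rect
def blob(m,pt):
    n,l=cv2.connectedComponents(m.astype(np.uint8)); return l==l[pt[1],pt[0]]
E
python3 - <<'E'
from h import *
d=np.load('pics/top0.npy',allow_pickle=True).item()
P,hsv,X,Y,Z,ok,rect=measure(d)
v,u=np.mgrid[0:420,0:560]
for n,(c,r) in dict(bin=(255,253),mint=(224,211),oak=(257,180),steel=(288,211),handle=(253,202)).items(): print(n,P[r,c].round(4))
win=(u>140)&(u<380)&(v>125)&(v<305)
rect(win&(Z>.05)&(Z<.07)&((u<168)|(u>345)|(v<160)),'kerb')
rect(win&(Z>.005)&(Z<.02),'slab')
reg=(u>205)&(u<310)&(v>160)&(v<275)
rect(reg&(Z>.168)&(Z<.2),'handle')
rect(reg&(Z>.13)&(Z<.145)&(u>238)&(u<274),'lidz'); 
for n,x,y in(('mint',224,211),('oak',257,180),('steel',288,211)):
    m=reg&(Z>.12)&(Z<.145)&((u-x)**2+(v-y)**2<18**2)
    q=P[m]; print(n,len(q),(q[:,:2].min(0)+q[:,:2].max(0))/2,np.ptp(q[:,:2],0),np.median(q[:,2]))
m=reg&(v>230)&(Z>.1)&(Z<.13); rect(m,'bin')
m=reg&(v>230)&(Z>.06)&(Z<.13); rect(m,'bin2')
img=cv2.resize(d['image'][140:290,180:380],None,fx=4,fy=4,interpolation=cv2.INTER_CUBIC); cv2.imwrite('pics/c1.png',img)
E
```

```text
bin [ 0.5035 -0.0015  0.1183]
mint [0.6084 0.0794 0.1323]
oak [ 0.691  -0.0028  0.1327]
steel [ 0.6105 -0.0839  0.132 ]
handle [6.199e-01 6.000e-04 1.914e-01]
kerb 2892 c [625.7   3.3] size [414.5 589.5] ang 7.8 med [770.5  14.5] z 62.1
slab 18742 c [633.5  -1.3] size [521.9 704.4] ang 0.9 med [582.3 -15.9] z 12.8
handle 216 c [616.6   1.5] size [12.4 83.1] ang 0.7 med [6.157e+02 6.000e-01] z 190.1
lidz 813 c [659.9   2.1] size [148.9  67.6] ang 1.0 med [644.5   2.6] z 136.4
mint 563 [0.61662322 0.08706825] [0.0694494  0.07082391] 0.13087684958764967
oak 571 [0.68955098 0.00297052] [0.09099476 0.06789721] 0.13102079093380947
steel 561 [ 0.61948896 -0.0838228 ] [0.06927313 0.06708481] 0.13090757198070702
bin 359 c [507.4   5.2] size [62.2 88. ] ang 89.2 med [512.7   6. ] z 117.5
bin2 530 c [507.4   5.2] size [62.2 88. ] ang 89.2 med [513.1   6.4] z 110.3
```

View pics/c1.png

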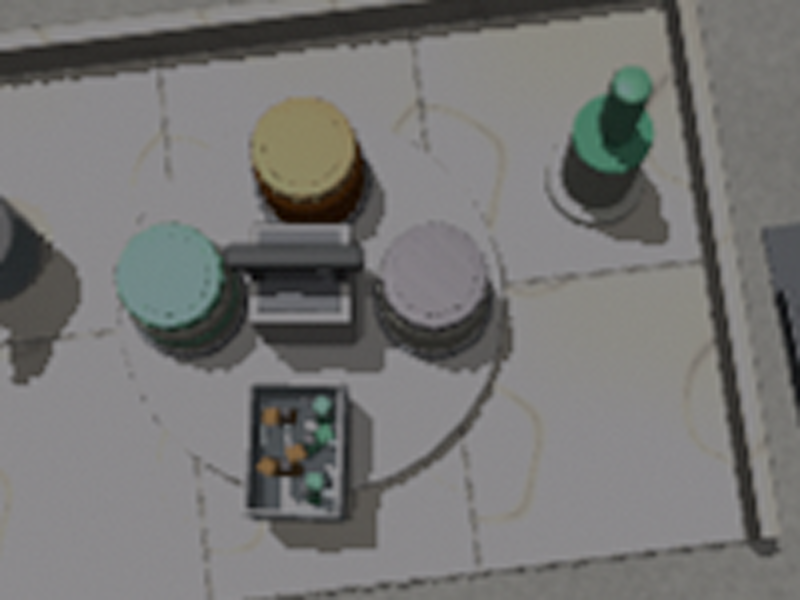

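The crop shows the bin gap clearly, with its back edge about 55 px short of the column. The niche is yawed by a few degrees. I need that yaw next.

```bash
python3 - <<'E'
from h import *
d=np.load('pics/top0.npy',allow_pickle=True).item()
P,hsv,X,Y,Z,ok,rect=measure(d)
v,u=np.mgrid[0:420,0:560]
def fit(q,ax):  # robust x=f(y) or y=f(x)
    a,b=(q[:,1],q[:,0]) if ax=='x' else (q[:,0],q[:,1])
    for _ in range(4):
        k=np.polyfit(a,b,1); r=b-np.polyval(k,a); g=abs(r)<max(2.0*r.std(),.001); a,b=a[g],b[g]
    return k,len(a),r.std()
top=(Z>.057)&(Z<.067)
# back kerb top: pixels mid-kerb
back=top&(v>128)&(v<165)&(u>165)&(u<345)
left=top&(u>143)&(u<170)&(v>215)&(v<298); right=top&(u>340)&(u<376)&(v>150)&(v<275)
k,n,s=fit(P[back],'x'); print('back: x=%.4f%+.4f y, yaw %.2f'%(k[1],k[0],np.degrees(np.arctan(-k[0]))),n,s)
for nm,m in(('left',left),('right',right)):
    kk,n,s=fit(P[m],'y'); print(nm,'y=%.4f%+.4f x yaw %.2f'%(kk[1],kk[0],np.degrees(np.arctan(kk[0]))),n,s, 'y at .617',np.polyval(kk,.617))
fr=[]
for c in range(175,360,3):
    col=np.where((Z[255:310,c]>.007)&(Z[255:310,c]<.03))[0]
    if len(col): fr.append(P[255+col.max(),c])
kk,n,s=fit(np.array(fr),'x'); print('front x=%.4f%+.4f y yaw %.2f'%(kk[1],kk[0],np.degrees(np.arctan(-kk[0]))),n,s)
s=bot.sense(); h=R.from_quat(s['eef_rot']); M=h.as_matrix(); print('to (.40,.003,.25) tool',M.T@(np.array([.40,.003,.25])-s['tool_pos']), 'joints',s['joints'])
E
```

```text
back: x=0.8259-0.1350 y, yaw 7.69 913 0.004290998048826105
left y=0.2068+0.1357 x yaw 7.73 458 0.004306944722522597 y at .617 0.2905262361388834
right y=-0.3704+0.1355 x yaw 7.72 666 0.00425740292295775 y at .617 -0.2868085298226607
front x=0.4179-0.1356 y yaw 7.72 58 0.0007611988840078424
to (.40,.003,.25) tool [-0.50285349 -0.03550629  0.37216198] joints [-1.27057721e+00  1.24458079e-01  1.65154161e+00 -2.91827182e-05
  1.36748723e+00 -8.25967847e-02]
```

Call:
arm_command(
  commands=[
    {"jaw":0.25,"xyz":[-0.05,-0.012,0.037],"delta_rot":[0,4,0]},
    {"jaw":0.25,"xyz":[-0.1,-0.024,0.074],"delta_rot":[0,8,0]},
    {"jaw":0.25,"xyz":[-0.15,-0.035,0.111],"delta_rot":[0,12,0]},
    {"jaw":0.25,"xyz":[-0.2,-0.035,0.148],"delta_rot":[0,16,0]},
    {"jaw":0.25,"xyz":[-0.25,-0.035,0.185],"delta_rot":[0,21,0]},
  ],
)

```text
clock: 0.72
tool_pos: [0.3204, -0.3014, 0.2488]
eef_rot: [-0.503, 0.497, -0.496, 0.504]
force: [1.0, 0.4, 0.7]
gripper_width: 0.533
```

```bash
cat >> h.py <<'E'
def goto(t,head):
    s=bot.sense(); M=R.from_quat(s['eef_rot']).as_matrix(); p=np.array(s['tool_pos'])
    a=np.radians(head); z=np.array([np.cos(a),np.sin(a),0]); y=np.array([0,0,-1.]); W=np.stack([np.cross(y,z),y,z],1)
    print('t',round(s['clock'],2),'pos',p.round(4),'head',np.degrees(np.arctan2(M[1,2],M[0,2])).round(2),'grip',round(s['gripper_width'],3),'F',np.round(s['force'],1),'T',np.round(s['torque'],2),'q',np.round(s['joints'],2))
    print('shift',(M.T@(np.array(t)-p)).round(4),'rot',R.from_matrix(M.T@W).as_rotvec(degrees=True).round(2))
E
python3 -c "
from h import *
goto([.41,.001,.25],.9)"
```

```text
t 0.72 pos [ 0.3204 -0.3014  0.2488] head 0.73 grip 0.533 F [1.  0.4 0.7] T [ 0.03  0.02 -0.07] q [-0.88 -0.38  2.05  0.    1.47  0.68]
shift [-0.3012 -0.0006  0.0935] rot [ 0.01 -0.17 -0.11]
```

Call:
arm_command(
  commands=[
    {"jaw":0.25,"xyz":[-0.06,0,0.018],"delta_rot":[0,0,0]},
    {"jaw":0.25,"xyz":[-0.12,0,0.036],"delta_rot":[0,0,0]},
    {"jaw":0.25,"xyz":[-0.18,0,0.055],"delta_rot":[0,0,0]},
    {"jaw":0.25,"xyz":[-0.24,0,0.074],"delta_rot":[0,0,0]},
    {"jaw":0.25,"xyz":[-0.302,0,0.094],"delta_rot":[0,0,0]},
  ],
)

```text
clock: 1.35
tool_pos: [0.4088, -0.0017, 0.2493]
eef_rot: [-0.503, 0.497, -0.497, 0.504]
force: [1.3, -0.9, 0.2]
gripper_width: 0.376
```

```bash
python3 -c "
from h import *
goto([.425,.001,.065],.9)"
```

```text
t 1.35 pos [ 0.4088 -0.0017  0.2493] head 0.72 grip 0.376 F [ 1.3 -0.9  0.2] T [ 0.03  0.05 -0.03] q [-0.14 -0.47  2.11  0.    1.5   1.42]
shift [-0.0022  0.1843  0.0161] rot [-0.03 -0.18 -0.09]
```

Call:
arm_command(
  commands=[
    {"jaw":0.25,"xyz":[-0.002,0.05,0.008],"delta_rot":[0,0,0]},
    {"jaw":0.25,"xyz":[-0.002,0.1,0.016],"delta_rot":[0,0,0]},
    {"jaw":0.25,"xyz":[-0.002,0.15,0.016],"delta_rot":[0,0,0]},
    {"jaw":0.25,"xyz":[-0.002,0.184,0.016],"delta_rot":[0,0,0]},
    {"jaw":0.25,"xyz":[-0.002,0.184,0.016],"delta_rot":[0,0,0]},
  ],
)

```text
clock: 1.98
tool_pos: [0.4217, 0.0013, 0.062]
eef_rot: [0.504, -0.499, 0.494, -0.502]
force: [-0.7, 0.4, 0.6]
gripper_width: 0.372
```

```bash
python3 - <<'E'
from h import *
goto([.489,.001,.065],.9)
d=get_image('scene'); cv2.imwrite('pics/s1.png',cv2.resize(d['image'][120:300,190:450],None,fx=3,fy=3))
E
```

```text
t 1.98 pos [0.4217 0.0013 0.062 ] head 0.73 grip 0.372 F [-0.7  0.4  0.6] T [0.03 0.01 0.01] q [-0.13 -0.25  2.28  0.    1.12  1.43]
shift [ 0.0011 -0.0035  0.0672] rot [ 0.41 -0.17 -0.16]
```

View pics/s1.png

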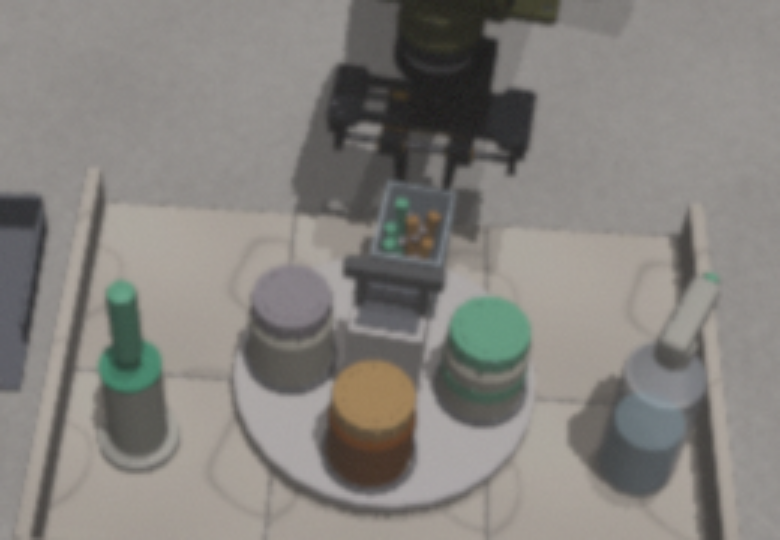

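The gripper stands just outside the bin's outer end, with both fingers facing it at about (400,160) and (450,175).

Call:
arm_command(
  commands=[
    {"jaw":0.25,"xyz":[0,-0.002,0.015],"delta_rot":[0,0,0]},
    {"jaw":0.25,"xyz":[0,-0.002,0.028],"delta_rot":[0,0,0]},
    {"jaw":0.25,"xyz":[0,-0.002,0.038],"delta_rot":[0,0,0]},
    {"jaw":0.25,"xyz":[0,-0.002,0.048],"delta_rot":[0,0,0]},
    {"jaw":0.25,"xyz":[0,-0.002,0.056],"delta_rot":[0,0,0]},
  ],
)

```text
clock: 2.65
tool_pos: [0.4804, 0.0017, 0.0664]
eef_rot: [0.503, -0.498, 0.496, -0.503]
force: [-0.8, -0.1, 1.4]
gripper_width: 0.374
```

```bash
python3 - <<'E'
from h import *
goto([.489,.001,.065],.9)
E
```

```text
t 2.65 pos [0.4804 0.0017 0.0664] head 0.73 grip 0.374 F [-0.8 -0.1  1.4] T [ 0.02  0.28 -0.03] q [-0.11 -0.11  2.15  0.    1.11  1.45]
shift [0.0008 0.0014 0.0086] rot [ 0.14 -0.17 -0.12]
```

Call:
arm_command(
  commands=[
    {"jaw":0.25,"xyz":[0,0.001,0.003],"delta_rot":[0,0,0]},
    {"jaw":0.25,"xyz":[0,0.001,0.006],"delta_rot":[0,0,0]},
    {"jaw":0.25,"xyz":[0,0.001,0.008],"delta_rot":[0,0,0]},
    {"jaw":0.25,"xyz":[0,0.001,0.01],"delta_rot":[0,0,0]},
    {"jaw":0.25,"xyz":[0,0.001,0.011],"delta_rot":[0,0,0]},
  ],
)

```text
clock: 3.28
tool_pos: [0.4869, 0.0019, 0.065]
eef_rot: [0.506, -0.501, 0.493, -0.5]
force: [-22.0, -1.4, 15.9]
gripper_width: 0.377
```

```bash
python3 - <<'E'
from h import *
goto([.489,.001,.065],.9)
d=get_image('scene'); cv2.imwrite('pics/s2.png',cv2.resize(d['image'][150:260,260:400],None,fx=5,fy=5,interpolation=cv2.INTER_CUBIC))
E
```

```text
t 3.27 pos [0.4869 0.0019 0.065 ] head 0.75 grip 0.377 F [-22.   -1.4  15.9] T [-0.11  2.88 -0.09] q [-0.11 -0.08  2.13  0.    1.11  1.45]
shift [0.0009 0.     0.0021] rot [ 0.84 -0.15 -0.13]
```

View pics/s2.png

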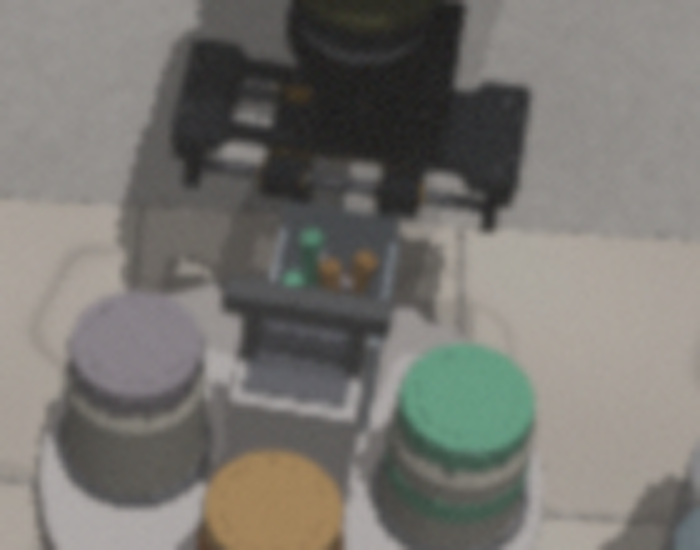

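The push force rose to 22 N and the bin's back is now at the column, so I back off gently and rise.

Call:
arm_command(
  commands=[
    {"jaw":0.25,"xyz":[0,0,-0.005],"delta_rot":[0,0,0]},
    {"jaw":0.25,"xyz":[0,0,-0.015],"delta_rot":[0,0,0]},
    {"jaw":0.25,"xyz":[0,0,-0.03],"delta_rot":[0,0,0]},
    {"jaw":0.25,"xyz":[0,-0.04,-0.04],"delta_rot":[0,0,0]},
    {"jaw":0.25,"xyz":[0,-0.1,-0.05],"delta_rot":[0,0,0]},
  ],
)

```text
clock: 3.95
tool_pos: [0.4356, 0.0012, 0.1645]
eef_rot: [0.507, -0.502, 0.491, -0.499]
force: [1.5, -0.2, 0.3]
gripper_width: 0.373
```

Call:
arm_command(
  commands=[
    {"jaw":-1,"xyz":[0,-0.05,-0.04],"delta_rot":[0,-10,0]},
    {"jaw":-1,"xyz":[0,-0.1,-0.06],"delta_rot":[0,-20,0]},
    {"jaw":-1,"xyz":[0,-0.1,-0.06],"delta_rot":[0,-30,0]},
    {"jaw":-1,"xyz":[0,-0.1,-0.06],"delta_rot":[0,-40,0]},
    {"jaw":-1,"xyz":[0,-0.1,-0.06],"delta_rot":[0,-50,0]},
  ],
)

```text
clock: 4.58
tool_pos: [0.3769, 0.0003, 0.2655]
eef_rot: [0.668, -0.242, 0.229, -0.665]
force: [0.3, 0.1, -0.8]
gripper_width: 0.846
```

```bash
cat >> h.py <<'E'
def look(name):
    d=get_image('top'); P,hsv,X,Y,Z,ok,rect=measure(d)
    A=np.hypot(X-.617,Y-.0015); reg=A<.16
    img=cv2.resize(d['image'][140:290,180:330],None,fx=4,fy=4,interpolation=cv2.INTER_CUBIC); cv2.imwrite(f'pics/{name}.png',img)
    rect(reg&(A<.05)&(Z>.168)&(Z<.2),'handle')
    return d,P,hsv,X,Y,Z,A,rect
E
python3 - <<'E'
from h import *
goto([.617,.0015,.26],90.9)
d,P,hsv,X,Y,Z,A,rect=look('t2')
m=(X<.583)&(abs(Y)<.045)&(Z>.09)&(Z<.13)&(A<.15); rect(m,'bin')
rect(m&(Z>.112),'rim')
E
```

```text
t 4.58 pos [3.769e-01 3.000e-04 2.655e-01] head 51.08 grip 0.846 F [ 0.3  0.1 -0.8] T [ 0.01 -0.06 -0.02] q [-0.14 -0.54  2.13 -0.    1.57  0.54]
shift [0.1861 0.001  0.1519] rot [  0.21 -39.83  -1.09]
handle 216 c [616.9   1.3] size [13.1 82.7] ang 1.2 med [615.8   0.7] z 189.9
bin 350 c [541.    6.7] size [84.1 62. ] ang 0.3 med [539.1   8.7] z 116.7
rim 211 c [541.9   6.9] size [82.9 61.7] ang 0.9 med [537.5   4.5] z 118.6
```

View pics/t2.png

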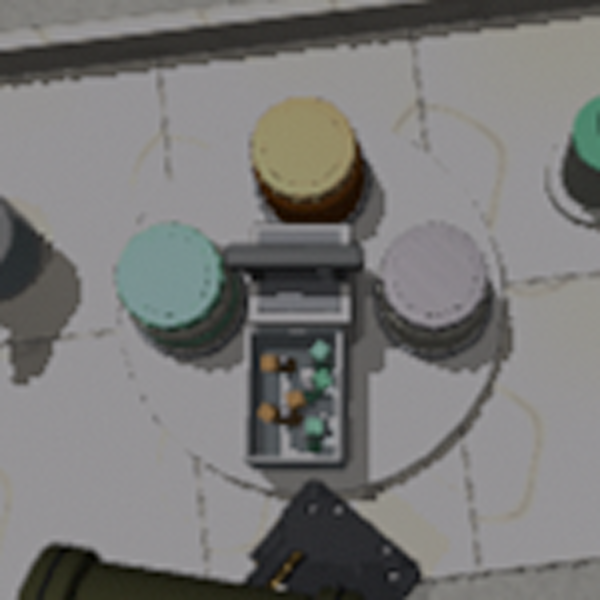

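The bin's back now meets the column face square at about (298,328), with its origin 75 mm from the axis and about 7 mm off line, within the 15 mm allowed. Next is the handle.

Call:
arm_command(
  commands=[
    {"jaw":-1,"xyz":[0.036,0,0.03],"delta_rot":[0,-10,0]},
    {"jaw":-1,"xyz":[0.075,0,0.06],"delta_rot":[0,-20,0]},
    {"jaw":-1,"xyz":[0.112,0,0.091],"delta_rot":[0,-30,0]},
    {"jaw":-1,"xyz":[0.149,0,0.122],"delta_rot":[0,-40,0]},
    {"jaw":-1,"xyz":[0.186,0,0.152],"delta_rot":[0,-40,-1]},
  ],
)

```text
clock: 5.25
tool_pos: [0.6182, 0.0025, 0.2603]
eef_rot: [0.708, 0.006, -0.008, -0.706]
force: [-0.3, -0.8, 0.7]
gripper_width: 0.998
```

```bash
python3 - <<'E'
from h import *
goto([.617,.0014,.162],91)
E
```

```text
t 5.25 pos [0.6182 0.0025 0.2603] head 91.19 grip 0.998 F [-0.3 -0.8  0.7] T [-0.   -0.09 -0.01] q [-0.08  0.03  1.67 -0.    1.44 -0.1 ]
shift [-0.0009  0.0983 -0.0008] rot [ 0.17  0.19 -0.17]
```

Call:
arm_command(
  commands=[
    {"jaw":-1,"xyz":[-0.001,0.03,-0.001],"delta_rot":[0,0,0]},
    {"jaw":-1,"xyz":[-0.001,0.06,-0.001],"delta_rot":[0,0,0]},
    {"jaw":-1,"xyz":[-0.001,0.085,-0.001],"delta_rot":[0,0,0]},
    {"jaw":-1,"xyz":[-0.001,0.098,-0.001],"delta_rot":[0,0,0]},
    {"jaw":-1,"xyz":[-0.001,0.098,-0.001],"delta_rot":[0,0,0]},
  ],
)

```text
clock: 5.88
tool_pos: [0.6161, 0.0012, 0.1614]
eef_rot: [0.708, 0.005, -0.009, -0.706]
force: [-0.4, -0.4, 0.0]
gripper_width: 0.999
```

Call:
arm_command(
  commands=[
    {"jaw":0.4,"xyz":[0,0,0],"delta_rot":[0,0,0]},
    {"jaw":0.6,"xyz":[0,0,0],"delta_rot":[0,0,0]},
    {"jaw":0.7,"xyz":[0,0,0],"delta_rot":[0,0,0]},
    {"jaw":1,"xyz":[0,0,0],"delta_rot":[0,0,0]},
    {"jaw":1,"xyz":[0,0,0],"delta_rot":[0,0,0]},
  ],
)

```text
clock: 6.5
tool_pos: [0.6161, 0.0012, 0.1615]
eef_rot: [0.708, 0.005, -0.009, -0.706]
force: [-0.2, 0.2, -1.2]
gripper_width: 0.533
```

Call:
arm_command(
  commands=[
    {"jaw":1,"xyz":[0,0,0],"delta_rot":[0,0,0]},
    {"jaw":1,"xyz":[0,0,0],"delta_rot":[0,0,0]},
    {"jaw":1,"xyz":[0,0,0],"delta_rot":[0,0,0]},
    {"jaw":1,"xyz":[0,0,0],"delta_rot":[0,0,0]},
    {"jaw":1,"xyz":[0,0,0],"delta_rot":[0,0,0]},
  ],
)

```text
clock: 7.12
tool_pos: [0.6172, 0.0012, 0.1615]
eef_rot: [0.708, 0.006, -0.008, -0.706]
force: [6.2, 0.3, -2.8]
gripper_width: 0.146
```

```bash
python3 - <<'E'
from h import *
goto([.617,.0014,.162],187.7)
E
```

```text
t 7.12 pos [0.6172 0.0012 0.1615] head 91.13 grip 0.146 F [ 6.2  0.3 -2.8] T [-0.   -0.94 -0.03] q [-0.08  0.09  1.78 -0.    1.28 -0.1 ]
shift [-0.0002 -0.0005  0.0002] rot [ 3.000e-02 -9.657e+01 -2.100e-01]
```

Call:
arm_command(
  commands=[
    {"jaw":1,"xyz":[0,0,0],"delta_rot":[0,-2,0]},
    {"jaw":1,"xyz":[0,0,0],"delta_rot":[0,-6,0]},
    {"jaw":1,"xyz":[0,0,0],"delta_rot":[0,-11,0]},
    {"jaw":1,"xyz":[0,0,0],"delta_rot":[0,-15,0]},
    {"jaw":1,"xyz":[0,0,0],"delta_rot":[0,-18,0]},
  ],
)

```text
clock: 7.75
tool_pos: [0.6168, 0.0011, 0.1614]
eef_rot: [0.698, 0.117, -0.12, -0.696]
force: [-1.2, -0.4, 1.0]
gripper_width: 0.145
```

```bash
python3 - <<'E'
from h import *
goto([.6172,.0013,.162],187.7)
E
```

```text
t 7.75 pos [0.6168 0.0011 0.1614] head 109.28 grip 0.145 F [-1.2 -0.4  1. ] T [-0.05 -0.16 -0.11] q [-0.08  0.09  1.78 -0.    1.28 -0.42]
shift [ 0.0005 -0.0006  0.    ] rot [-7.000e-02 -7.842e+01 -2.500e-01]
```

Low forces and 18° turned; continuing.

Call:
arm_command(
  commands=[
    {"jaw":1,"xyz":[0,0,0],"delta_rot":[0,-3,0]},
    {"jaw":1,"xyz":[0,0,0],"delta_rot":[0,-8,0]},
    {"jaw":1,"xyz":[0,0,0],"delta_rot":[0,-14,0]},
    {"jaw":1,"xyz":[0,0,0],"delta_rot":[0,-20,0]},
    {"jaw":1,"xyz":[0,0,0],"delta_rot":[0,-25,0]},
  ],
)

```text
clock: 8.38
tool_pos: [0.6162, 0.0008, 0.1615]
eef_rot: [0.655, 0.266, -0.27, -0.654]
force: [-0.7, -1.7, 0.0]
gripper_width: 0.147
```

Call:
arm_command(
  commands=[
    {"jaw":1,"xyz":[0,0,0],"delta_rot":[0,-4,0]},
    {"jaw":1,"xyz":[0,0,0],"delta_rot":[0,-9,0]},
    {"jaw":1,"xyz":[0,0,0],"delta_rot":[0,-15,0]},
    {"jaw":1,"xyz":[0,0,0],"delta_rot":[0,-21,0]},
    {"jaw":1,"xyz":[0,0,0],"delta_rot":[0,-25,0]},
  ],
)

```text
clock: 9.0
tool_pos: [0.6158, 0.0003, 0.1614]
eef_rot: [0.581, 0.402, -0.406, -0.58]
force: [-0.9, -2.1, 0.2]
gripper_width: 0.147
```

```bash
python3 - <<'E'
from h import *
goto([.6172,.0013,.162],187.7)
E
```

```text
t 9.0 pos [6.158e-01 3.000e-04 1.614e-01] head 159.68 grip 0.147 F [-0.9 -2.1  0.2] T [-0.2  -0.37 -0.25] q [-0.08  0.09  1.78 -0.01  1.28 -1.3 ]
shift [ 0.0014 -0.0006 -0.0009] rot [ -0.28 -28.02  -0.29]
```

Call:
arm_command(
  commands=[
    {"jaw":1,"xyz":[0.0005,0,-0.0005],"delta_rot":[0,-5,0]},
    {"jaw":1,"xyz":[0.001,0,-0.001],"delta_rot":[0,-11,0]},
    {"jaw":1,"xyz":[0.001,0,-0.001],"delta_rot":[0,-17,0]},
    {"jaw":1,"xyz":[0.001,0,-0.001],"delta_rot":[0,-23,0]},
    {"jaw":1,"xyz":[0.001,0,-0.001],"delta_rot":[0,-27,0]},
  ],
)

```text
clock: 9.62
tool_pos: [0.6157, -0.0004, 0.1614]
eef_rot: [-0.468, -0.525, 0.533, 0.47]
force: [-4.7, -4.5, 1.3]
gripper_width: 0.142
```

```bash
python3 - <<'E'
from h import *
goto([.6172,.0013,.162],187.7)
d,P,hsv,X,Y,Z,A,rect=look('t3')
s=get_image('scene'); cv2.imwrite('pics/s3.png',cv2.resize(s['image'][150:310,200:440],None,fx=3.2,fy=3.2))
# lids by colour & height in both views
for n,dd in(('top',d),('scene',s)):
    P=cloud(dd); h=cv2.cvtColor(dd['image'],cv2.COLOR_BGR2HSV); A=np.hypot(P[...,0]-.617,P[...,1]-.0015)
    m=(h[...,0]>65)&(h[...,0]<95)&(h[...,1]>50)&(P[...,2]>.122)&(P[...,2]<.14)&(A<.14)
    q=P[m][:,:2]; 
    if len(q)>20:
        r=cv2.minEnclosingCircle((q*1000).astype(np.float32)); c=np.array(r[0]); w=c-[617,1.4]
        print(n,len(q),r,'angle',np.degrees(np.arctan2(w[1],w[0]))%360,'dist',np.hypot(*w))
E
```

```text
t 9.62 pos [ 6.157e-01 -4.000e-04  1.614e-01] head -173.15 grip 0.142 F [-4.7 -4.5  1.3] T [-0.49  0.35 -0.19] q [-0.08  0.09  1.77 -0.01  1.28 -1.77]
shift [ 0.0015 -0.0006 -0.0017] rot [-0.57 -0.85 -0.32]
handle 13 c [591.9   2.3] size [13.   4.9] ang 2.8 med [592.9   2.4] z 190.9
top 134 ((529.6832275390625, -15.355696678161621), 31.999069213867188) angle 190.86275130486624 dist 88.90991015722426
```

View pics/t3.png

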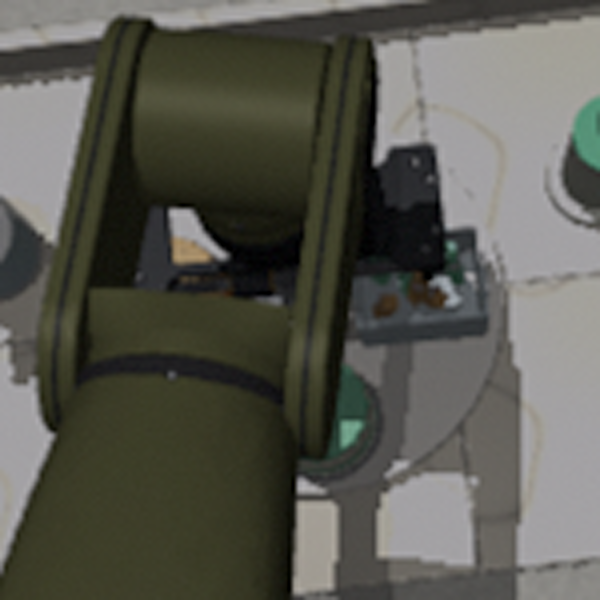

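View pics/s3.png

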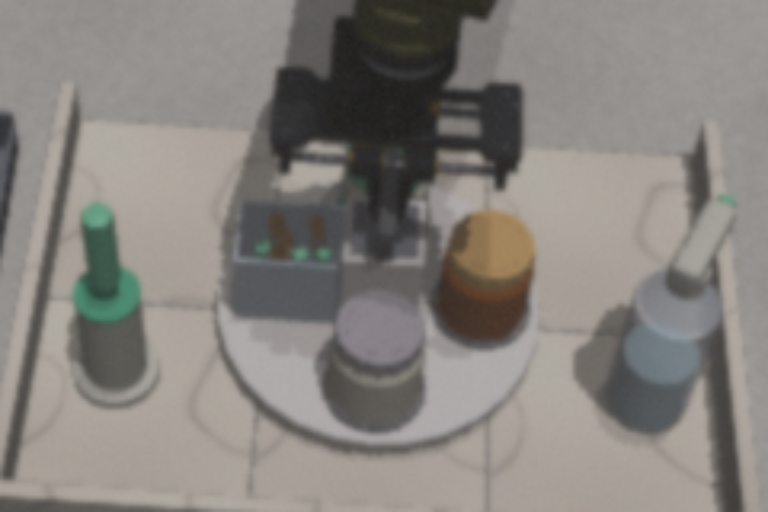

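The mint jar is at the front and partly hidden by the arm, at (345,430) in the top crop. The bin is still on the column at (290,260) in the scene crop, with the steel lid at (380,330) and the oak lid at (490,250). I'll get the carousel's angle from the visible lids.

```bash
cat >> h.py <<'E'
def lids(dd,seeds):
    P=cloud(dd); o=[]
    T=np.array(dd['pose'])
    for n,(u0,v0) in seeds.items():
        top=(P[...,2]>.124)&(P[...,2]<.136)
        vv,uu=np.mgrid[0:420,0:560]; m=blob(top&(np.hypot(uu-u0,vv-v0)<22),(u0,v0))
        c=max(cv2.findContours(m.astype(np.uint8),0,1)[0],key=len); e=cv2.fitEllipse(c)[0]
        r=T[:3,:3]@[(e[0]-dd['cx'])/dd['fx'],(e[1]-dd['cy'])/dd['fy'],1]; p=T[:3,3]+r*(.130-T[2,3])/r[2]
        w=p[:2]-[.617,.0014]; o.append(p); print(n,p.round(4),'angle %.2f dist %.4f'%(np.degrees(np.arctan2(w[1],w[0]))%360,np.hypot(*w)))
    return o
E
python3 - <<'E'
from h import *
d0=np.load('pics/scene0.npy',allow_pickle=True).item()
print('before'); lids(d0,dict(steel=(287,218),oak=(314,250),mint=(353,231)))
d=get_image('scene'); print('now'); lids(d,dict(steel=(318,251),oak=(353,225)))
P=cloud(d);v,u=np.mgrid[0:420,0:560]; Z=P[...,2]
_,_,_,_,_,_,rect=measure(d)
rect((u>270)&(u<308)&(v>205)&(v<255)&(Z>.112)&(Z<.125),'rim')
E
```

```text
before
steel [ 0.6235 -0.0851  0.13  ] angle 274.28 dist 0.0867
oak [7.067e-01 6.000e-04 1.300e-01] angle 359.51 dist 0.0897
mint [0.6208 0.0839 0.13  ] angle 87.38 dist 0.0826
now
steel [0.7065 0.0094 0.13  ] angle 5.13 dist 0.0898
oak [0.6123 0.0835 0.13  ] angle 93.31 dist 0.0822
rim 267 c [651.1 -71.1] size [125.2  88.6] ang 7.4 med [634.  -72.4] z 115.4
```

Call:
arm_command(
  commands=[
    {"jaw":1,"xyz":[0.0005,0,-0.0005],"delta_rot":[0,-0.5,0]},
    {"jaw":1,"xyz":[0.001,0,-0.001],"delta_rot":[0,-1,0]},
    {"jaw":1,"xyz":[0.001,0,-0.001],"delta_rot":[0,-1,0]},
    {"jaw":1,"xyz":[0.001,0,-0.001],"delta_rot":[0,-1,0]},
    {"jaw":1,"xyz":[0.001,0,-0.001],"delta_rot":[0,-1,0]},
  ],
)

```text
clock: 10.4
tool_pos: [0.6156, -0.0005, 0.1615]
eef_rot: [-0.464, -0.528, 0.538, 0.466]
force: [-4.0, -5.7, 2.2]
gripper_width: 0.145
```

```bash
python3 - <<'E'
from h import *
goto([.6172,.0013,.162],187.7)
d=get_image('scene'); a,b=lids(d,dict(steel=(318,251),oak=(353,225)))
c=np.array([.6221,-.0006])
for p,o in((a,180),(b,90)): w=p[:2]-c; print('mint angle',np.degrees(np.arctan2(w[1],w[0]))+o)
P=cloud(d);v,u=np.mgrid[0:420,0:560]; Z=P[...,2]
th=np.radians(277.7); ex=np.array([np.cos(th),np.sin(th)]); L=(P[...,:2]-c)@ex; S=(P[...,:2]-c)@np.array([-ex[1],ex[0]])
m=(L>.02)&(L<.14)&(abs(S)<.055)&(Z>.113)&(Z<.124)&(u<312)
q=np.stack([L[m],S[m]],1)*1000; print('bin rim L',q[:,0].min(),q[:,0].max(),'S',q[:,1].min(),q[:,1].max(),cv2.minAreaRect(q.astype(np.float32)))
cv2.imwrite('pics/s4.png',cv2.resize(d['image'][195:265,262:342],None,fx=8,fy=8,interpolation=cv2.INTER_CUBIC))
E
```

```text
t 10.4 pos [ 6.156e-01 -5.000e-04  1.615e-01] head -172.23 grip 0.145 F [-4.  -5.7  2.2] T [-0.55  0.3  -0.04] q [-0.08  0.09  1.77 -0.01  1.28 -1.79]
shift [ 0.0016 -0.0006 -0.0018] rot [-0.74  0.07 -0.43]
steel [0.7062 0.01   0.13  ] angle 5.49 dist 0.0897
oak [0.6109 0.0829 0.13  ] angle 94.28 dist 0.0817
mint angle 187.16905507316696
mint angle 187.63580828963896
bin rim L 22.118787124542507 117.8778504003679 S -40.991230502739484 31.249973264775477 ((70.05809020996094, -4.763298034667969), (95.6635971069336, 72.29109191894531), 0.17673301696777344)
```

View pics/s4.png

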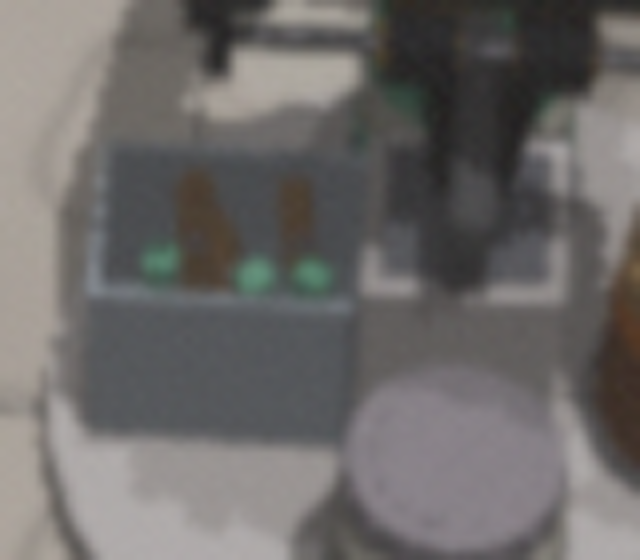

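The bin's back edge (355,300) meets the column edge (360,290), and its outer end measures 118 mm from the axis. The mint jar is at about 187.5° against a front direction of 187.7°, and the handle is gripped, so I hand in.

```bash
python3 -c "
from h import *
ticket.close_job()"
```

```text
the job is handed in; nothing more can be done
```

I pushed the peg bin back against the column, then turned the carousel about 97° by the handle so the mint jar stands at the front. I handed in at about 10.5 s, still gripping the handle.

- **Bin:** the push stopped at about 22 N against the column. Before the turn, its origin was 75 mm from the axis, about 7 mm off line (15 mm is allowed) and within 1° of square. After the turn its outer end was 118 mm from the axis, as it should be at home. The full outline could not be measured then because the height mask also caught other surfaces.
- **Mint jar:** the handle's heading is 187.8° and the visible jar lids put the mint jar at 187.2° and 187.6°, against a front direction of 187.7°. The jar itself was half hidden by the arm. A partial fit to its visible side gave 190.9°, which I set aside as biased.
- **Grip:** the fingers are closed on the bar at 14 mm, with about 7 N of side force on the wrist.
- **Other things:** in the last pictures the steel and oak jars stood in their wells. I saw no change in the spray bottle or lint roller, and nothing came near the dustpan.

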